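Unlatch the filter end plate and seat it on the filter base

ROBOT

A 6-joint arm with a two-finger parallel gripper is mounted at the origin on a cart in front of the work surface, level with it; the furniture and walls round the work are solid. World frame = base frame: x ahead of the robot, y to its left, z up, the work surface at z = 0. Lengths are in mm, angles in rad, forces in N, time in s.
With the tool pointing down it reaches from about 300 to 775 mm from the base axis. Payload 14.6 kg.
Tool frame: the origin (TCP) lies between the finger pads; the fingertips stand manip.tip_reach ahead of it and the grasp point (between the pads) lies 5 mm behind it (manip.tip_reach is the distance from the TCP to the fingertips, in mm); z points along the fingers, y is the line along which they close (so a half turn about z gives the same grasp; the last joint's range is limited). The gripper opens to 94 mm and grips with 3 to 60 N. Pads are 16 mm wide; open, the fingers measure 119 mm over their backs; the gripper's body (75 mm by 177 mm) begins 78 mm behind the grasp point.
Start: joints at [1.265, 0.3, 1.521, -0, 1.321, -0.067], TCP at [130.093, 534.383, 219.446] pointing down, gripper open.
Joint ranges: [-3.03, 3.03], [-0.79, 2.21], [0.23, 2.52], [-1.04, 4.18], [0, 3.07], [-2.55, 2.55]. Speed limits (rad/s): [2.22, 2.22, 2.57, 3.14, 3.14, 3.14].

INTERFACE

Orientations are given as [roll, pitch, yaw] about the fixed x, y, z axes, in that order (R = Rz(yaw) Ry(pitch) Rx(roll)).
In Python, from cell import manip gives the robot as it stands. The module is installed in compiled form; this text tells all that it offers.
- The arm moves only by the shell command python3 -m creep 'ROWS' [FORCE]. ROWS is JSON, a list of rows, each a list of 3 entries, a list of its own where there are three numbers: the opening, from -1 (shut) to 1 (fully open), then the shift along the tool's x, y, z in cm, then the turn about the tool's z in units of 5 degrees (1.0 is 5 degrees). In form: [[grip, [tx, ty, tz], roll], ...]. A call has 1 to 12 rows; each row is the pose to reach, as a shift and turn from the pose commanded when the call began, along the tool's axes at that moment; what a row does not reach only later rows make up. A row lasts 1/10 s, in which the tool goes at most 50 mm and 8.59 degrees, less where a joint would pass 70% of its speed; a pose out of reach is approached as far as the arm can. A call with a gripper value outside its range is refused whole. The fingers move at their own pace and stop on an object; FORCE is the grip in N (left out, the last holds). Time passes only in rows, so rows that repeat a pose let the fingers close. It gives the time, the measured TCP pose, the force, the opening and the grip force at its end, in the units of the state.
- manip.read_state(): the state, without advancing time (a new reading comes with each control period).
- manip.camera(name): name is "side" or "top"; returns the picture (480x640x3 uint8, red, green, blue); there is no depth.
- manip.camera_params(name): a dict with "fovy" (degrees; the focal length in pixels is half the picture's height over the tangent of half this angle, whatever the lens; pixels are square), "cx", "cy" (the principal point, pixels), "origin" and "attitude" of the camera in the world. Camera axes: x right, y down, z forward; pixel columns grow to the right and rows downward; lengths in mm; the calibration is good to about 2 mm. A picture is of the moment at which its call begins. camera_params takes no time and is no camera call.
- manip.sign_off(): hands the job in; it is judged then, once.
The state is a dict: "clock": time; "joints": joint angles; "qd": joint speeds; "effort": joint torques, N m; "eef_pos": TCP position; "eef_rot": TCP orientation; "wrist_force": force on the tool from outside, world axes, zero at the start; "moment": the same for the moment, N m; "finger_gap": finger opening in mm; "finger_force": force on a finger pad.
Only numpy, scipy, OpenCV 4.12 (cv2) and the standard library are available. Lean on these libraries where they do the work, as an engineer would, in place of code of your own. Each camera call takes 0.05 s, during which the arm holds its last target. There are 200 camera calls.

TASK

The blue end plate of the wine filter is locked in its grey drip stand. Lift the red latch lever well past centre until the hook is off the plate's ear, leave it open, then take the plate out and lay it down flat on the table. Let go, take it again across its width and lower it gently over the two pins of the green filter base until it lies flush, without knocking over the green bottle.

Things in the scene. Friction and masses are not known exactly. Their poses are not given: they have to be found in the camera images.
- drip_stand: fixed grey stand, 64 x 200 mm, deck 8 mm thick; origin on the table under the plate's middle; x across the slot, y along it towards the latch, z up. The plate stands on the deck in a 15 mm slot between four fences 30 mm tall (y -65 to -37 and 37 to 65 mm, outer faces 14 mm from the slot's middle); its middle is free for fingers and, unlatched, it lifts straight up
- latch_lever (a joint): lever angle about the stand's x axis at latch_pivot: 0 closed (level, pointing along the stand's +y, away from the plate), grows as the red end is lifted up and over, 1.6 fully open (upright). A spring holds it shut (5 N at the red end) to 0.5 rad, then pushes it fully open, where it stays. The hook is clear of the plate's ear beyond 1.1
- latch_pivot (a point): point on the lever's axis, in the stand's frame at (0, 104, 28) mm; its axes are the stand's
- lever_grip (a point): middle of the lever's red end, 46 mm from latch_pivot; the red end is 26 mm wide (along the stand's x), 24 mm long and 9 mm thick, with free space all round; it can be pinched across its width with the fingers pointing down, and it turns between the fingers
- end_plate: loose blue plate, 140 x 56 x 12 mm, about 0.18 kg; 14 mm holes right through, 50 mm each side of its middle along y; ear (19 x 14 x 12 mm) on its +y end. x through the thickness, y along the length, z along the width. Origin: middle of the long edge it stands on at first (z up, y to the latch). Both faces and ways round suit the pins
- plate_center (a point): the middle of the end plate's body (28 mm along the plate's z from its origin); same axes as the plate
- filter_base: fixed green base, 96 x 186 x 10 mm, with a raised metal seat 50 x 150 mm, its top 24 mm above the table; origin on the table under the seat's middle; y along the seat, z up. Two steel pins, 11 mm diameter, tapered tops, stand 20 mm above the seat, 50 mm each side of its middle along y. A brass pipe end sticks out at -y
- seat (a point): middle of the seat's top face, between the pins; axes of the base. The table between stand and base (y -0.08 to 0.10, x 0.43 to 0.59 m) is bare, room to lay the plate; a blue tub 0.3 m tall stands behind it, its flared rim reaching to about x = 0.6 m
- green_bottle: loose slim green bottle, 60 mm wide, 240 mm tall, standing; origin under its middle, z up

How it is judged (in metres and radians):
On the way, in this order (a step that is already met when the one before it is completed fails the run):
1. the latch lever is lifted past 1.2 rad while the plate still stands in the drip stand (value of joint latch_lever above 1.2 rad and distance of plate_center from where it was at the start of the episode below 0.02 m), for 0.2 s.
2. the plate lies flat on the table, let go (angle between the x axis of end_plate and the z axis of filter_base, either way round below 0.1 rad and height (world z) of plate_center below 0.012 m and contact force between the fingers and end_plate below 0.1 N), for 0.2 s.
At the end, for the whole second after the job is handed in: Lever beyond 1.1 rad; plate flush on the seat over both pins (middle within 4 mm of the seat's, 3 to 8 mm above it, flat within 0.04 rad, in line within 0.08 rad, either face or way round), at rest, let go; green bottle upright (within 0.2 rad) (value of joint latch_lever above 1.1 rad and horizontal distance between plate_center and seat below 0.004 m and z of plate_center in the frame of seat between 0.003 and 0.008 m and angle between the x axis of end_plate and the z axis of filter_base, either way round below 0.04 rad and angle between the y axis of end_plate and the y axis of filter_base, either way round below 0.08 rad and linear speed of end_plate below 0.01 m/s and contact force between the fingers and end_plate below 0.1 N and angle between green_bottle's own z axis and vertical below 0.2 rad); the robot touches nothing.
It fails at once if the green bottle is knocked over (angle between green_bottle's own z axis and vertical above 0.6 rad).
It fails at once if the plate is slammed or forced onto the filter base (over 60 N) (contact force between end_plate and filter_base above 60 N).
It also fails if it takes over 72 s, if anything falls off the work surface, if the arm or the gripper's body presses on something with over 40 N, if the wrist force passes 120 N, or if a joint passes its speed limit or range.

## Working session

There is one attempt and no reset: what is moved stays moved. The work goes in short steps, Python scripts to look and compute and a shell command to move; the robot and the scene stay as the last step left them, time stands still between calls to the robot, and variables do not carry over. Pictures are saved under pics/ and viewed, at most 10 in all, crops included, and the job is handed in when it is done.

```bash
mkdir -p pics; python3 - <<'E'
from cell import manip
import cv2
for n in("side","top"):
    im=manip.camera(n); cv2.imwrite(f"pics/{n}0.png",im[:,:,::-1]); print(n,manip.camera_params(n))
print(manip.tip_reach); print(manip.read_state())
E
```

```text
side {'fovy': 51.20867415862448, 'cx': 320.0650075878255, 'cy': 241.38086588458654, 'origin': array([ 633.80725183, 1262.30923081,  785.26179998]), 'attitude': array([-2.11929994e+00,  2.81555746e-03,  3.10802565e+00])}
top {'fovy': 42.92644499793348, 'cx': 324.2323916499302, 'cy': 248.4926235867731, 'origin': array([ 290.25940843,   45.37951918, 1511.98243911]), 'attitude': array([-2.94844413e+00, -4.58989379e-04, -1.55757330e+00])}
14.0
{'clock': 0.1, 'joints': array([ 1.26540978e+00,  3.00404092e-01,  1.52149276e+00,  1.32749965e-07,
        1.32072649e+00, -6.66365646e-02]), 'qd': array([ 1.18445394e-03,  3.02686981e-04, -2.90499450e-03,  6.98845822e-04,
       -9.14008063e-04, -9.13762769e-05]), 'effort': array([ 9.77279051e-04, -5.32637644e+01, -3.53288376e+01,  7.09423888e-02,
        2.34221370e-02, -4.67547648e-05]), 'eef_pos': array([130.02529641, 534.18536463, 218.96044568]), 'eef_rot': array([-3.14056426e+00, -6.87591351e-05,  2.90284261e+00]), 'wrist_force': array([ 0.09195184, -0.43813079, -0.53919754]), 'moment': array([ 0.00184756,  0.01273509, -0.01738955]), 'finger_force': 0.0, 'finger_gap': 94.01700568242038}
```

View pics/side0.png

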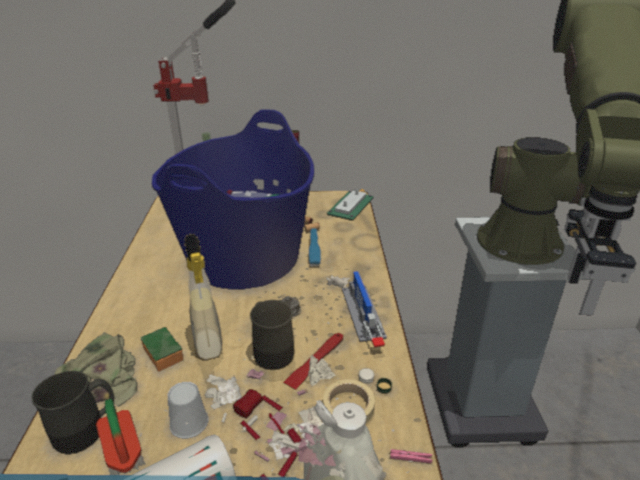

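View pics/top0.png

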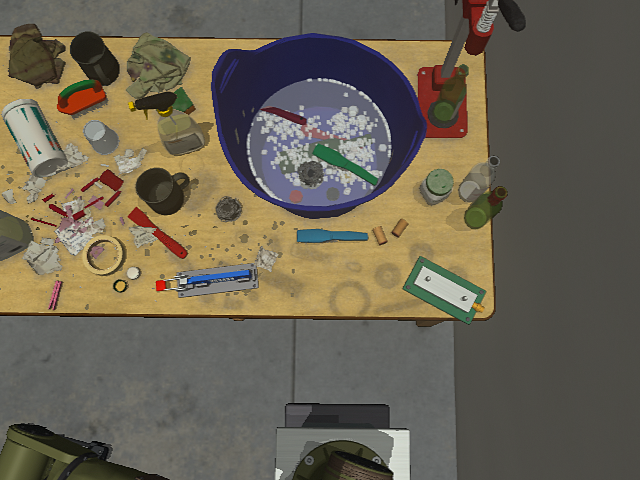

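The side view shows the stand with the blue plate around (360,300), the red lever end at (378,342) and the green base at (350,205). In the top view the stand is at (218,280), the red end at (162,286), the base at (445,290) with pins near (428,279) and (465,298), and the green bottle at (483,210).

```bash
cat > h.py <<'E'
import numpy as np, cv2
from scipy.spatial.transform import Rotation as Ro
from cell import manip
P={n:manip.camera_params(n) for n in("side","top")}
def ray(n,uv):
    p=P[n]; f=240/np.tan(np.radians(p["fovy"])/2)
    d=np.array([(uv[0]-p["cx"])/f,(uv[1]-p["cy"])/f,1.])
    return np.array(p["origin"]),Ro.from_euler("xyz",p["attitude"]).apply(d)
def onz(n,uv,z):
    o,d=ray(n,uv); return o+d*(z-o[2])/d[2]
def tri(a,b):
    o1,d1=ray("side",a);o2,d2=ray("top",b)
    A=np.c_[d1,-d2];t=np.linalg.lstsq(A,o2-o1,rcond=None)[0]
    p,q=o1+d1*t[0],o2+d2*t[1];return (p+q)/2,np.linalg.norm(p-q)
def proj(n,x):
    p=P[n]; f=240/np.tan(np.radians(p["fovy"])/2)
    c=Ro.from_euler("xyz",p["attitude"]).inv().apply(np.array(x)-p["origin"])
    return c[0]/c[2]*f+p["cx"],c[1]/c[2]*f+p["cy"]
def blobs(im,box,lo,hi,amin=8):
    x0,y0,x1,y1=box
    m=cv2.inRange(cv2.cvtColor(im[y0:y1,x0:x1],cv2.COLOR_RGB2HSV),lo,hi)
    cs,_=cv2.findContours(m,cv2.RETR_EXTERNAL,cv2.CHAIN_APPROX_NONE)
    out=[]
    for c in cs:
        if len(c)<3 or cv2.contourArea(c)<amin: continue
        mm=cv2.moments(c); r=cv2.minAreaRect(c)
        out.append((cv2.contourArea(c),(mm["m10"]/mm["m00"]+x0,mm["m01"]/mm["m00"]+y0),cv2.boxPoints(r)+[x0,y0]))
    return sorted(out,key=lambda a:-a[0])
E
python3 - <<'E'
from h import *
np.set_printoptions(precision=1,suppress=True)
S=cv2.imread("pics/side0.png")[:,:,::-1];T=cv2.imread("pics/top0.png")[:,:,::-1]
def show(l,n,im,box,lo,hi,z,k=2,amin=8):
    for a,c,b in blobs(im,box,lo,hi,amin)[:k]:
        print(l,n,a,np.array(c),"->",onz(n,c,z)[:2],"box",[list(onz(n,q,z)[:2].round(1)) for q in b])
show("red","top",T,(140,265,180,300),(0,150,80),(8,255,255),32)
show("red","side",S,(360,325,395,355),(0,150,80),(8,255,255),32)
show("blue","top",T,(165,255,265,300),(100,140,60),(118,255,255),64)
show("blue","side",S,(335,260,395,350),(100,140,40),(118,255,255),64)
show("grey","top",T,(165,255,270,300),(95,10,70),(130,120,255),8)
show("green","top",T,(395,250,495,330),(60,80,30),(90,255,255),10)
show("seat","top",T,(395,250,495,330),(0,0,150),(180,40,255),24)
show("green","side",S,(320,185,380,225),(60,80,30),(90,255,255),10)
show("seat","side",S,(320,185,380,225),(0,0,150),(180,40,255),24)
show("pins","top",T,(415,265,478,312),(0,0,0),(180,120,90),44,6,2)
show("bott","top",T,(455,180,515,235),(30,80,20),(85,255,200),120)
a=cv2.resize(T[245:330,140:270],None,fx=6,fy=6,interpolation=3)
b=cv2.resize(T[250:330,395:500],None,fx=5,fy=5,interpolation=3)
c=cv2.resize(S[255:355,320:400],None,fx=5,fy=5,interpolation=3)
cv2.imwrite("pics/a.png",a[:,:,::-1]);cv2.imwrite("pics/c.png",c[:,:,::-1])
cv2.imwrite("pics/b.png",b[:,:,::-1])
E
```

```text
red top 80.0 [160.3 285.2] -> [483.1 447.4] box [[np.float64(495.7), np.float64(458.9)], [np.float64(496.0), np.float64(436.9)], [np.float64(471.4), np.float64(435.3)], [np.float64(471.2), np.float64(457.2)]]
red side 74.5 [377.8 341.7] -> [483.3 452.6] box [[np.float64(495.7), np.float64(441.9)], [np.float64(470.4), np.float64(435.7)], [np.float64(470.4), np.float64(462.4)], [np.float64(495.3), np.float64(468.4)]]
blue top 284.5 [215.7 276.5] -> [501.7 307.4] box [[np.float64(499.5), np.float64(377.9)], [np.float64(519.5), np.float64(229.1)], [np.float64(500.8), np.float64(226.2)], [np.float64(480.9), np.float64(374.6)]]
blue side 190.0 [362.7 293.4] -> [503.5 321.8] box [[np.float64(524.9), np.float64(239.8)], [np.float64(505.6), np.float64(228.6)], [np.float64(487.6), np.float64(385.3)], [np.float64(504.9), np.float64(394.1)]]
grey top 21.0 [223.9 279.7] -> [502.1 296.9] box [[np.float64(503.0), np.float64(324.9)], [np.float64(510.3), np.float64(273.2)], [np.float64(501.6), np.float64(271.8)], [np.float64(494.4), np.float64(323.4)]]
green top 1281.0 [442.2 290.1] -> [ 483.1 -244.6
[... 1419 characters left out ...]
4(-206.1)], [np.float64(446.0), np.float64(-205.1)]]
pins top 2.0 [462.8 298.2] -> [ 459.5 -287.2] box [[np.float64(464.9), np.float64(-285.6)], [np.float64(465.0), np.float64(-292.8)], [np.float64(455.4), np.float64(-292.5)], [np.float64(455.3), np.float64(-285.3)]]
bott top 649.0 [480.9 211.4] -> [ 656.4 -319. ] box [[np.float64(644.5), np.float64(-267.1)], [np.float64(714.9), np.float64(-336.7)], [np.float64(672.6), np.float64(-376.3)], [np.float64(602.9), np.float64(-306.7)]]
bott top 11.0 [497.6 194.9] -> [ 697.2 -359.9] box [[np.float64(699.4), np.float64(-350.6)], [np.float64(706.9), np.float64(-356.0)], [np.float64(694.5), np.float64(-372.5)], [np.float64(687.1), np.float64(-367.1)]]
```

View pics/a.png

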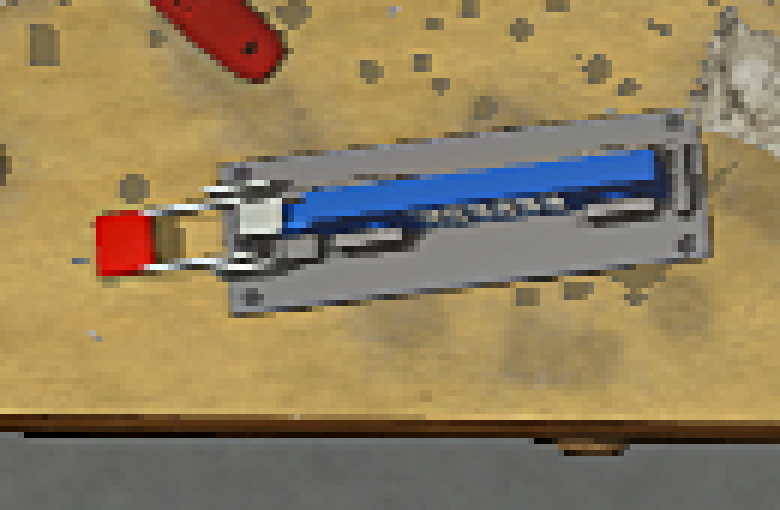

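View pics/b.png

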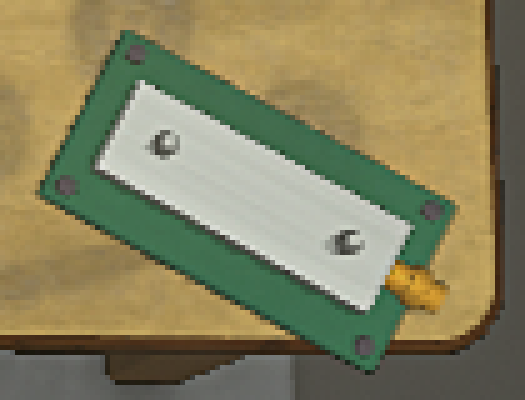

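Crop a shows the stand with the red end at about (160,285) in the full picture, the plate's blue top edge tilted about 8° and the ear under the white hook. Crop b shows the seat with its two pins; the pipe is at the lower right, so -y points that way.

```bash
python3 - <<'E'
from h import *
np.set_printoptions(precision=1,suppress=True)
f=lambda u,v,s,x,y:((u+.5)/s-.5+x,(v+.5)/s-.5+y)
D=np.array([onz("top",f(u,v,6,140,245),8)[:2] for u,v in[(231,314),(710,256),(700,112),(219,166)]])
print(D,D.mean(0)); print([np.linalg.norm(D[i]-D[i-1]) for i in range(4)])
m=(D[0]+D[3]-D[1]-D[2])/2; print("yaw",np.degrees(np.arctan2(-m[0],m[1])))
# base: green bolts/seat corners/pins
S=np.array([onz("top",f(u,v,5,395,250),24)[:2] for u,v in[(140,81),(413,225),(367,310),(95,169)]])
print(S.mean(0),[np.linalg.norm(S[i]-S[i-1]) for i in range(4)])
G=np.array([onz("top",f(u,v,5,395,250),10)[:2] for u,v in[(125,31),(455,207),(374,372),(39,194)]])
print(G.mean(0))
p=np.array([onz("top",f(u,v,5,395,250),34)[:2] for u,v in[(164,144),(347,242)]]);print("pins",p,p.mean(0),np.linalg.norm(p[0]-p[1]))
for q in(S,G):
    m=(q[0]+q[3]-q[1]-q[2])/2;print("yaw",np.degrees(np.arctan2(-m[0],m[1])))
for P_ in[(214.1,None)]:pass
# red to tool move
st=manip.read_state(); R=Ro.from_euler("xyz",st["eef_rot"])
for t in([483,447.4,150],[483,447.4,23]): print("cm",R.inv().apply(np.array(t)-st["eef_pos"])/10)
E
```

```text
[[457.6 408.2]
 [484.3 211.7]
 [544.6 217.9]
 [519.2 416.8]] [501.4 313.7]
[np.float64(62.15189246404466), np.float64(198.29270046089624), np.float64(60.595222289468445), np.float64(200.51556268347778)]
yaw 7.4990300598578115
[ 484.6 -249.5] [np.float64(49.70065512665877), np.float64(149.61018470551693), np.float64(48.19797315966372), np.float64(147.72110271618294)]
[ 484.3 -249.4]
pins [[ 508.2 -204.6]
 [ 461.3 -292.5]] [ 484.8 -248.6] 99.68408531845772
yaw -27.466262905585634
yaw -27.889522049407358
cm [-36.3  -0.1   6.9]
cm [-36.3  -0.1  19.6]
```

```bash
python3 -m creep '[[0.2,[-2,0,0.4],1],[0.2,[-6,0,1.2],2.5],[0.2,[-10,0,2],4],[0.2,[-14,0,2.8],5.5],[0.2,[-18,0,3.6],7],[0.2,[-22,0,4.4],8.5],[0.2,[-26,0,5.2],10],[0.2,[-30,0,6],11.5],[0.2,[-34,0,6.5],13],[0.2,[-36.3,-0.1,6.9],13.74],[0.2,[-36.3,-0.1,6.9],13.74]]' 20; python3 - <<'E'
from h import *
st=manip.read_state(); R=Ro.from_euler("xyz",st["eef_rot"])
print(st["eef_pos"],np.degrees(st["eef_rot"]),st["finger_gap"],R.inv().apply(np.array([483,447.4,23])-st["eef_pos"])/10)
E
```

```text
clock: 1.2
eef_pos: [484.6, 445.9, 148.8]
eef_rot: [-3.14, 0.001, 1.699]
wrist_force: [-0.9, -0.8, -0.2]
finger_gap: 56.5
finger_force: 0.0
[484.57995442 445.88320698 148.82703741] [-1.79912709e+02  7.27368156e-02  9.73532372e+01] 56.49537627343101 [ 0.18662668 -0.1181134  12.58267151]
```

```bash
python3 -m creep '[[0.2,[0,-0.05,2],0],[0.2,[0.05,-0.1,5],0],[0.2,[0.1,-0.1,8],0],[0.2,[0.1,-0.1,10.5],0],[0.2,[0.1,-0.1,12],0],[0.2,[0.1,-0.1,12.5],0],[0.2,[0.1,-0.1,12.5],0]]' && python3 -m creep '[[-0.6,[0,0,0],0],[-0.6,[0,0,0],0],[-0.6,[0,0,0],0],[-0.6,[0,0,0],0],[-0.6,[0,0,0],0]]' 20; python3 - <<'E'
from h import *
im=manip.camera("side");c=cv2.resize(im[255:405,300:440],None,fx=4,fy=4,interpolation=3)
cv2.imwrite("pics/g.png",c[:,:,::-1])
E
```

```text
clock: 1.9
eef_pos: [481.2, 448.7, 25.6]
eef_rot: [-3.141, 0.0, 1.705]
wrist_force: [-0.4, -0.2, 0.4]
finger_gap: 57.0
finger_force: 0.0
clock: 2.4
eef_pos: [484.3, 449.0, 26.8]
eef_rot: [3.134, -0.003, 1.703]
wrist_force: [18.4, 4.3, -3.4]
finger_gap: 25.7
finger_force: 20.0
```

View pics/g.png

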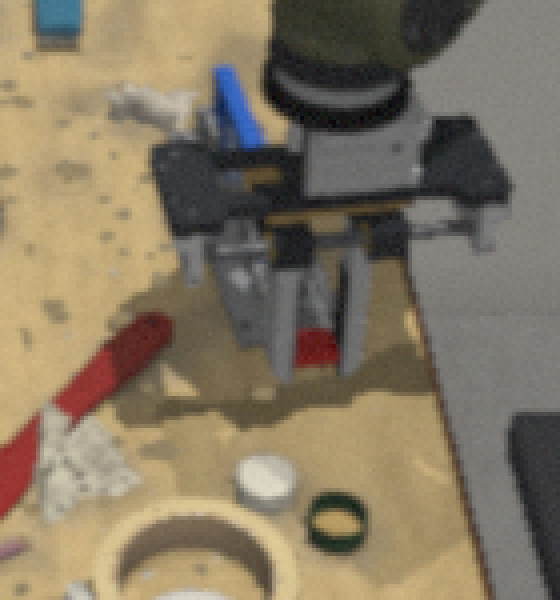

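The fingers straddle the red end, around crop (316,345), and have closed to 25.7 mm, which is its width. The 18 N sideways force says the lever sits a few mm towards +x, so I'll ease that off during the arc.

```bash
python3 -m creep '[[-0.6,[0,0.2,0],0],[-0.6,[0,0.3,0],0],[-0.6,[-0.03,0.3,-0.5],0],[-0.6,[-0.09,0.3,-0.9],0],[-0.6,[-0.2,0.3,-1.4],0],[-0.6,[-0.36,0.3,-1.8],0],[-0.6,[-0.56,0.3,-2.2],0],[-0.6,[-0.8,0.3,-2.6],0],[-0.6,[-1.08,0.3,-2.97],0],[-0.6,[-1.4,0.3,-3.3],0],[-0.6,[-1.74,0.3,-3.6],0],[-0.6,[-2.11,0.3,-3.87],0]]'
```

```text
clock: 3.65
eef_pos: [487.5, 428.1, 64.5]
eef_rot: [3.14, -0.001, 1.704]
wrist_force: [4.4, 3.1, -2.6]
finger_gap: 25.6
finger_force: 20.0
```

```bash
python3 -m creep '[[-0.6,[-0.4,0,-0.22],0],[-0.6,[-0.82,0,-0.42],0],[-0.6,[-1.25,0,-0.57],0],[-0.6,[-1.7,0,-0.66],0],[-0.6,[-1.7,0,-0.66],0],[0.2,[-1.7,0,-0.66],0],[0.2,[-1.7,0,-0.66],0],[0.2,[-1.7,0,-0.66],0],[0.2,[-1.7,0,-3],0],[0.2,[-1.7,0,-6],0],[0.2,[-1.7,0,-9],0],[0.2,[-1.7,0,-10],0]]' ; python3 - <<'E'
from h import *
st=manip.read_state(); R=Ro.from_euler("xyz",st["eef_rot"])
im=manip.camera("side");c=cv2.resize(im[225:375,300:440],None,fx=4,fy=4,interpolation=3)
cv2.imwrite("pics/g2.png",c[:,:,::-1])
# lever x offset along stand x suggests refine
print(st["eef_pos"],st["finger_gap"],R.inv().apply(np.array([504.5,299,150])-st["eef_pos"])/10)
T=manip.camera("top")
for n,i,b in(("top",T,(120,240,280,310)),("side",im,(340,250,420,360))):
    for a,cc,_ in blobs(i,b,(0,150,80),(8,255,255))[:1]: print(n,a,cc,onz(n,cc,80))
E
```

```text
clock: 4.85
eef_pos: [490.0, 411.5, 167.1]
eef_rot: [3.138, -0.002, 1.704]
wrist_force: [0.2, 0.3, 0.2]
finger_gap: 56.3
finger_force: 0.0
[490.04750999 411.50691007 167.05320941] 56.341725425196834 [-11.3457941   -0.06506543   1.68630809]
top 199.5 (174.827903091061, 247.71679197994987) [567.45538129 405.59293303  80.        ]
side 60.5 (373.7190082644628, 310.70798898071627) [488.87410345 405.68133047  80.        ]
```

View pics/g2.png

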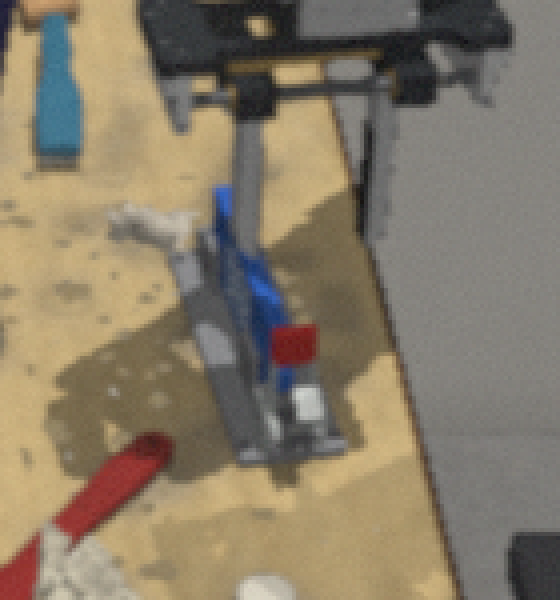

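The red end now stands upright, at side pixel (374,311), so the latch is open. The plate is still in the stand.

```bash
python3 -m creep '[[0.2,[-2,0,0],0],[0.2,[-5,0,0],0],[0.2,[-8,0,0],0],[0.2,[-10.5,-0.05,0],0],[0.2,[-11.4,-0.05,1.5],0],[0.2,[-11.4,-0.05,4.5],0],[0.2,[-11.4,-0.05,7.5],0],[0.2,[-11.4,-0.05,10.5],0],[0.2,[-11.4,-0.05,12],0],[0.2,[-11.4,-0.05,12.6],0],[0.2,[-11.4,-0.05,12.6],0]]' && python3 -m creep '[[-0.9,[0,0,0],0],[-0.9,[0,0,0],0],[-0.9,[0,0,0],0],[-0.9,[0,0,0],0],[-0.9,[0,0,0],0],[-0.9,[0,0,0],0],[-0.9,[0,0,0],0]]' 30
```

```text
clock: 6.05
eef_pos: [503.8, 297.9, 37.6]
eef_rot: [-3.14, 0.0, 1.704]
wrist_force: [-0.0, 0.1, -0.2]
finger_gap: 56.6
finger_force: 0.0
clock: 6.75
eef_pos: [504.2, 298.0, 38.3]
eef_rot: [3.141, -0.0, 1.704]
wrist_force: [0.3, 0.2, 1.8]
finger_gap: 11.9
finger_force: 30.0
```

```bash
python3 -m creep '[[-0.9,[0,0,-1],0],[-0.9,[0,0,-3],0],[-0.9,[0,0,-6],0],[-0.9,[0,0,-8],0],[-0.9,[-2,-0.6,-8],0.6],[-0.9,[-6,-1.7,-8],1.6],[-0.9,[-10,-2.8,-8],2.7],[-0.9,[-14,-4,-8],3.7],[-0.9,[-18,-5.1,-8],4.7],[-0.9,[-22,-6.2,-8],5.8],[-0.9,[-25.5,-7.2,-8],6.8],[-0.9,[-27,-7.6,-8],7.08]]' && python3 -m creep '[[-0.9,[0,0,0],0],[-0.9,[0,0,2],0],[-0.9,[0,0,4.5],0],[-0.9,[0,0,6.5],0],[-0.9,[0,0,8],0],[-0.9,[0,0,8],0],[-0.9,[0,0,8],0]]'
```

```text
clock: 7.95
eef_pos: [463.9, 17.9, 118.8]
eef_rot: [3.141, 0.0, 1.081]
wrist_force: [-0.1, 0.6, -1.1]
finger_gap: 11.8
finger_force: 30.0
clock: 8.65
eef_pos: [464.8, 20.9, 38.7]
eef_rot: [-3.142, -0.0, 1.087]
wrist_force: [-0.1, 0.2, -0.6]
finger_gap: 11.9
finger_force: 30.0
```

```bash
python3 -m creep '[[-0.9,[0,0,0.4],0],[-0.9,[0,0,0.7],0],[-0.9,[0,0,0.85],0],[-0.9,[0,0,0.85],0],[-0.9,[0,0,0.85],0]]' && python3 -m creep '[[-0.6,[0,0,0],0],[-0.3,[0,0,0],0],[1,[0,0,0],0],[1,[0,0,0],0],[1,[0,0,0],0],[1,[0,0,0],0],[1,[0,0,0],0],[1,[0,0,-1],0],[1,[0,0,-2],0],[1,[0,0,-3],0],[1,[0,0,-3],0]]'; python3 - <<'E'
from h import *
c=cv2.resize(manip.camera("side")[190:340,270:410],None,fx=4,fy=4,interpolation=3)
cv2.imwrite("pics/g3.png",c[:,:,::-1])
E
```

```text
clock: 9.15
eef_pos: [464.7, 20.4, 30.3]
eef_rot: [3.141, -0.0, 1.086]
wrist_force: [-2.8, 0.9, 7.0]
finger_gap: 11.6
finger_force: 30.0
clock: 10.25
eef_pos: [465.4, 20.3, 61.4]
eef_rot: [3.139, -0.001, 1.086]
wrist_force: [0.2, 0.3, 0.5]
finger_gap: 93.2
finger_force: 0.0
```

View pics/g3.png

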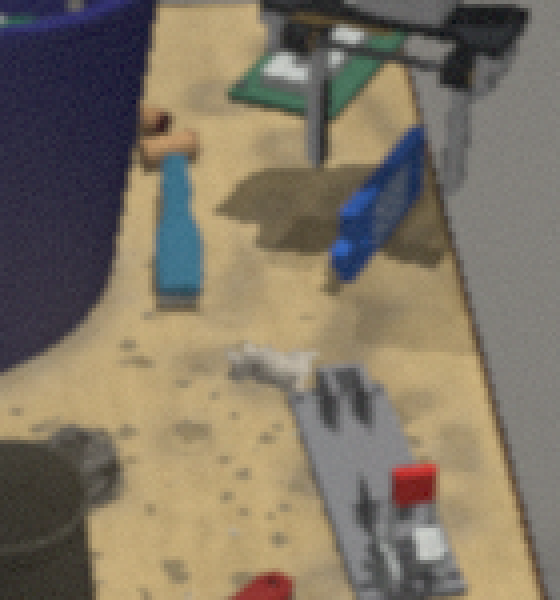

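The plate stands on its long edge between the open fingers, around crop (380,205). Next I tip it over towards +tool y with the near finger.

```bash
python3 -m creep '[[1,[0,1,0],0],[1,[0,2.5,0],0],[1,[0,3.5,0],0],[1,[0,4,0],0],[1,[0,4.4,0],0],[1,[0,4.8,0],0],[1,[0,5.2,0],0],[1,[0,5.5,0],0],[1,[0,5.8,0],0],[1,[0,6.1,0],0],[1,[0,6.1,0],0],[1,[0,6.1,0],0]]' && python3 -m creep '[[1,[0,0,-3],0],[1,[0,-3,-8],0],[1,[0,-8,-13],0],[1,[0,-14,-13],0],[1,[-4,-18,-13],0],[1,[-8,-20,-13],0],[1,[-8,-20,-13],0]]'; python3 - <<'E'
from h import *
np.set_printoptions(precision=1,suppress=True)
S=manip.camera("side");T=manip.camera("top")
cv2.imwrite("pics/s4.png",S[:,:,::-1]);cv2.imwrite("pics/t4.png",T[:,:,::-1])
for a,c,b in blobs(T,(270,240,400,330),(100,140,50),(118,255,255))[:3]: print(a,c,b);print([onz("top",q,12)[:2] for q in b],onz("top",c,12))
for a,c,b in blobs(S,(290,190,400,290),(100,140,50),(118,255,255))[:3]: print(a,c,b);print([onz("side",q,12)[:2] for q in b],onz("side",c,12))
print(manip.read_state()["eef_pos"])
c=np.hstack([cv2.resize(T[210:335,270:400],None,fx=3,fy=3),cv2.resize(S[190:315,270:400],None,fx=3,fy=3)])
cv2.imwrite("pics/g4.png",c[:,:,::-1])
E
```

```text
clock: 11.5
eef_pos: [518.5, -8.2, 59.6]
eef_rot: [-3.142, 0.0, 1.086]
wrist_force: [-0.3, -0.6, -0.7]
finger_gap: 94.3
finger_force: 0.0
clock: 12.2
eef_pos: [301.5, 14.2, 189.5]
eef_rot: [3.141, -0.0, 1.087]
wrist_force: [0.6, -0.8, -0.0]
finger_gap: 93.5
finger_force: 0.0
1231.0 (340.76414838884375, 283.23761169780664) [[305.1 277.1]
 [315.8 257. ]
 [371.6 286.7]
 [361.  306.8]]
[array([510.6,  95.1]), array([561.6,  69.4]), array([488.8, -70. ]), array([438.7, -43.6])] [496.5   6.5  12. ]
457.0 (352.95477753464627, 244.29066374908825) [[335.5 252.8]
 [357.8 225. ]
 [370.6 235.3]
 [348.3 263.1]]
[array([551.5,  61.8]), array([472.4, -96.1]), array([439.9, -32.1]), array([519.3, 115.4])] [497.7  17.5  12. ]
[302.6  13.9 190. ]
```

View pics/g4.png

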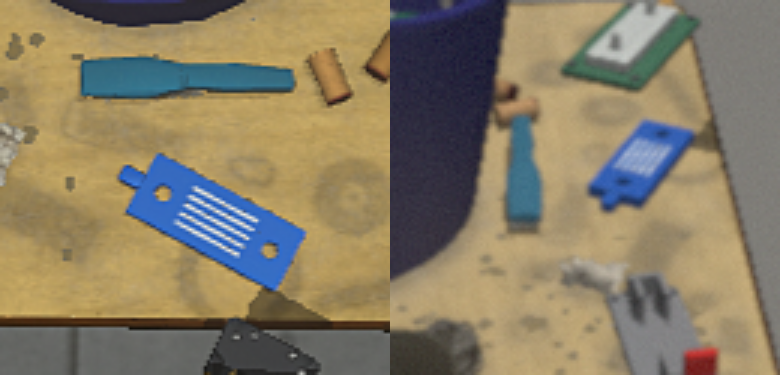

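The plate lies flat, with its body centre at about top pixel (342,284) and holes near (324,274) and (360,293). The ear points towards the stand.

```bash
python3 - <<'E'
from h import *
np.set_printoptions(precision=1,suppress=True)
T=cv2.imread("pics/t4.png")[:,:,::-1]
hs=cv2.cvtColor(np.ascontiguousarray(T),cv2.COLOR_RGB2HSV)
m=cv2.inRange(hs,(100,140,50),(118,255,255))
H=[]
for u,v in((324,274),(360,293)):
    w=cv2.bitwise_not(m[v-6:v+7,u-6:u+7]);n,l,s,c=cv2.connectedComponentsWithStats(w)
    sat=255-hs[v-6:v+7,u-6:u+7,1].astype(float)
    k=min(range(1,n),key=lambda i:np.hypot(*(c[i]-6)))
    p=c[k]+[u-6,v-6];print(s[k],p,onz("top",p,9)); H.append(onz("top",p,9)[:2])
H=np.array(H);c=H.mean(0);d=H[0]-H[1];print("centre",c,np.linalg.norm(d),"yaw",np.degrees(np.arctan2(-d[0],d[1])))
# edges: body corners at -y end from polygon approx
cs,_=cv2.findContours(m[240:330,270:400],cv2.RETR_EXTERNAL,cv2.CHAIN_APPROX_NONE);q=max(cs,key=cv2.contourArea)
M=np.zeros((90,130),np.uint8);cv2.drawContours(M,[q],-1,255,-1)
M=cv2.morphologyEx(M,cv2.MORPH_OPEN,np.ones((13,13),np.uint8))
q=cv2.findContours(M,0,1)[0][0];b=cv2.boxPoints(cv2.minAreaRect(q))+[270,240]
B=np.array([onz("top",x,12)[:2] for x in b]);print("body",B,B.mean(0))
st=manip.read_state();R=Ro.from_euler("xyz",st["eef_rot"]);print(R.inv().apply(np.array([c[0]+.5,c[1],60])-st["eef_pos"])/10)
E
```

```text
[ 3  4  6  5 25] [323.8 274.1] [519.3  48.8   9. ]
[ 3  4  6  5 26] [359.5 293. ] [473.2 -40.1   9. ]
centre [496.3   4.3] 100.181382346319 yaw -27.412029038517993
body [[504.   83.4]
 [555.1  57.8]
 [489.1 -69.8]
 [438.9 -43.6]] [496.8   6.9]
[ 8.2 17.6 13. ]
```

```bash
python3 -m creep '[[1,[1.5,3,0],0],[1,[3.2,7,1],0],[1,[5,11,3],0],[1,[7,15,6],0],[1,[8,17.2,9],0],[1,[8.2,17.6,12],0],[1,[8.2,17.6,13],0],[1,[8.2,17.6,13],0]]' ; python3 - <<'E'
from h import *
st=manip.read_state();R=Ro.from_euler("xyz",st["eef_rot"]);print(st["eef_pos"],R.inv().apply(np.array([496.8,4.3,17])-st["eef_pos"])/10)
E
```

```text
clock: 13.1
eef_pos: [497.5, 5.0, 58.5]
eef_rot: [-3.139, 0.001, 1.086]
wrist_force: [-0.4, -0.1, 0.9]
finger_gap: 93.9
finger_force: 0.0
[497.49751926   5.03868952  58.51479713] [-0.092972   -0.016436    4.15164929]
```

```bash
python3 -m creep '[[1,[-0.05,0,1.5],0],[1,[-0.1,0,3],0],[1,[-0.1,0,3.8],0],[1,[-0.1,0,4.1],0],[1,[-0.1,0,4.1],0]]' && python3 -m creep '[[0,[0,0,0],0],[0,[0,0,0],0],[0,[0,0,0],0],[0,[0,0,0],0],[0,[0,0,0],0],[0,[0,0,0],0]]' 25 && python3 - <<'E'
from h import *
for i in range(4):
    st=manip.read_state();print(st["eef_pos"],st["eef_rot"],st["wrist_force"]); manip.camera("top")
E
```

```text
clock: 13.6
eef_pos: [498.0, 4.0, 19.4]
eef_rot: [3.141, -0.0, 1.086]
wrist_force: [-0.3, 0.5, 0.2]
finger_gap: 94.0
finger_force: 0.0
clock: 14.2
eef_pos: [497.7, 3.9, 18.7]
eef_rot: [-3.142, 0.0, 1.086]
wrist_force: [-0.1, -0.1, 1.4]
finger_gap: 55.4
finger_force: 25.0
[497.73862936   3.9346301   18.70466526] [-3.14153978e+00  2.58505966e-06  1.08586479e+00] [-0.07808095 -0.06885122  1.36175463]
[497.74684681   3.95684856  18.70840631] [-3.14154016e+00 -1.04378453e-05  1.08588725e+00] [-0.757379    0.71864921  1.69992635]
[497.72544202   3.93419375  18.7017714 ] [-3.14151454e+00  2.29695617e-05  1.08587609e+00] [-0.04113047 -0.29374075  2.36954081]
[497.71134989   3.94907624  18.69778565] [-3.14150447e+00  2.09145151e-05  1.08591919e+00] [-0.85559838  0.58572964  2.96973116]
```

```bash
python3 -m creep '[[0,[0,0,-1],0],[0,[0,0,-3.5],0],[0,[0,0,-6],0],[0,[-2,0.9,-8],0],[0,[-5.5,2.6,-8],0],[0,[-9,4.2,-8],0],[0,[-12.5,5.9,-8],0],[0,[-16,7.5,-8],0],[0,[-19.5,9.1,-8],0],[0,[-22,10.3,-8],0],[0,[-23,10.8,-8],0],[0,[-23,10.8,-8],0]]' && python3 -m creep '[[0,[0,0,0.5],0],[0,[0,0,1.5],0],[0,[0,0,2],0],[0,[0,0,2],0],[0,[0,0,2],0]]'; python3 - <<'E'
from h import *
np.set_printoptions(precision=1,suppress=True)
T=manip.camera("top");S=manip.camera("side");st=manip.read_state();e=st["eef_pos"]
R=Ro.from_euler("xyz",st["eef_rot"]);print(e,st["eef_rot"],R.inv().apply(np.array([485.9,-249.7,e[2]])-e)/10)
b=e[2]-18.7;print("plate bottom",b)
for h in((50),(-50)): print("hole px",proj("top",np.array([e[0]-1.3+.466*h,e[1]+.4+.885*h,b+12])))
c=np.hstack([cv2.resize(T[235:335,395:500],None,fx=5,fy=5,interpolation=3)[:, :525],cv2.resize(S[160:260,315:370],None,fx=5,fy=5,interpolation=3)])
cv2.imwrite("pics/t5.png",T[:,:,::-1]);cv2.imwrite("pics/g5.png",c[:,:,::-1])
E
```

```text
clock: 15.6
eef_pos: [485.9, -250.7, 98.9]
eef_rot: [3.142, 0.0, 1.084]
wrist_force: [-0.3, 0.2, -2.2]
finger_gap: 55.9
finger_force: 25.0
clock: 16.1
eef_pos: [486.1, -249.6, 78.5]
eef_rot: [-3.141, -0.0, 1.086]
wrist_force: [-0.5, 0.0, -0.4]
finger_gap: 55.4
finger_force: 25.0
[ 486.3 -249.8   78.9] [ 3.1 -0.   1.1] [-0. -0. -0.]
plate bottom 60.172704206302186
hole px (np.float64(430.31040832770856), np.float64(276.07349337036015))
hole px (np.float64(468.09690955941187), np.float64(296.0509205903283))
```

View pics/g5.png

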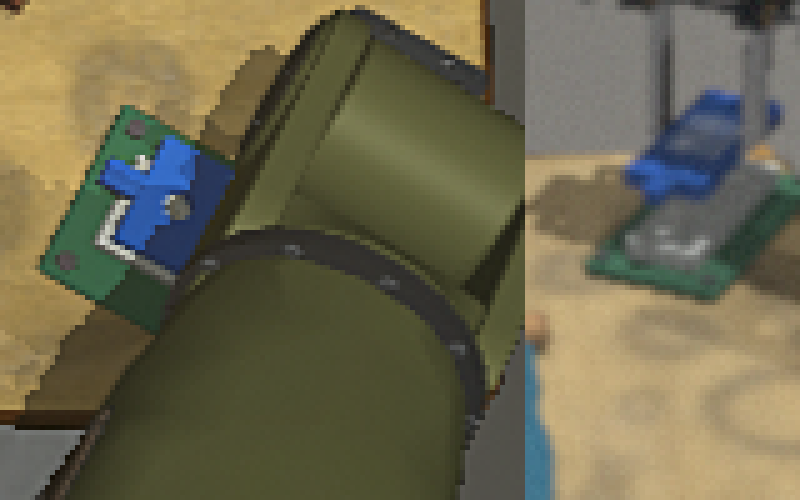

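The plate is held over the base. The +y hole shows at full-picture (430.3,276.3), which matches the predicted (430.3,276.1).

```bash
python3 -m creep '[[0,[0,0,0.5],0],[0,[0,0,1],0],[0,[0,0,1.4],0],[0,[0,0,1.6],0],[0,[0,0,1.8],0],[0,[0,0,2],0],[0,[0,0,2.2],0],[0,[0,0,2.3],0],[0,[0,0,2.3],0],[0,[0,0,2.3],0]]'
```

```text
clock: 17.2
eef_pos: [486.1, -249.9, 55.7]
eef_rot: [3.141, -0.0, 1.086]
wrist_force: [0.5, -0.2, -1.5]
finger_gap: 55.3
finger_force: 25.0
```

```bash
python3 -m creep '[[0,[0,0,0.2],0],[0,[0,0,0.4],0],[0,[0,0,0.6],0],[0,[0,0,0.8],0],[0,[0,0,0.9],0],[0,[0,0,1],0],[0,[0,0,1.1],0],[0,[0,0,1.2],0],[0,[0,0,1.25],0],[0,[0,0,1.25],0]]'
```

```text
clock: 18.2
eef_pos: [486.1, -249.9, 43.1]
eef_rot: [-3.142, 0.0, 1.086]
wrist_force: [0.5, 0.7, -1.6]
finger_gap: 55.3
finger_force: 25.0
```

```bash
python3 -m creep '[[0,[0,0,0.05],0],[0,[0,0,0.1],0],[0,[0,0,0.1],0],[0.25,[0,0,0.1],0],[0.4,[0,0,0.1],0],[0.5,[0,0,0.1],0],[0.5,[0,0,0.1],0],[0.5,[0,0,-1],0],[0.5,[0,0,-3],0],[0.5,[0,0,-6],0],[0.5,[0,0,-9],0],[0.5,[0,0,-11],0]]' && python3 -m creep '[[0.5,[1,-1,-2],0],[0.5,[4,-2,-4],0],[0.5,[8,-4,-5],0],[0.5,[12,-6,-5],0],[0.5,[16,-8,-5],0],[0.5,[20,-9,-5],0],[0.5,[22,-10,-5],0],[0.5,[22,-10,-5],0]]'; python3 - <<'E'
from h import *
np.set_printoptions(precision=1,suppress=True)
T=manip.camera("top");S=manip.camera("side")
for a,c,b in blobs(T,(395,245,495,330),(100,140,50),(118,255,255))[:1]: print(a,c,[onz("top",q,36)[:2] for q in b])
c=np.hstack([cv2.resize(T[180:335,395:515],None,fx=3,fy=3,interpolation=3),cv2.resize(S[155:310,315:400],None,fx=3,fy=3,interpolation=3)])
cv2.imwrite("pics/g6.png",c[:,:,::-1])
E
```

```text
clock: 19.4
eef_pos: [486.5, -250.1, 156.2]
eef_rot: [3.139, 0.0, 1.086]
wrist_force: [-0.5, 0.4, -0.1]
finger_gap: 70.4
finger_force: 0.0
clock: 20.2
eef_pos: [500.2, -6.4, 204.0]
eef_rot: [3.141, -0.001, 1.089]
wrist_force: [-0.2, -0.3, -0.4]
finger_gap: 70.4
finger_force: 0.0
1301.0 (445.3335895465027, 287.2122726108122) [array([ 502.3, -156.9]), array([ 553. , -183.9]), array([ 478.1, -325.4]), array([ 428.4, -297.7])]
```

View pics/g6.png

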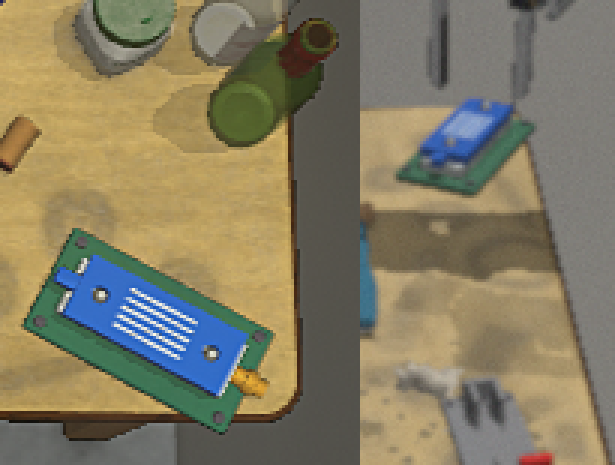

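The plate lies flush with both pins showing through its holes, at crop (100,295) and (212,353). The bottle is standing, the red lever end is still upright, and the gripper is clear.

```bash
python3 -c "
from cell import manip
print(manip.sign_off())"
```

```text
the job is handed in; nothing more can be done
None
```

I handed the job in at about 20 s of the 72 s allowed; sign-off gave no verdict. In the last pictures the lever is open, the plate lies flush over both pins after being laid flat on the table, and the bottle is upright.

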